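# Release a stuck slide tray through the access hole

## Robot

A 6-joint arm with a two-finger parallel gripper is mounted at the origin on the work surface. World frame = base frame: x ahead of the robot, y to its left, z up, the work surface at z = 0. Lengths are in m, angles in rad, forces in N, time in s.
With the tool pointing down it reaches from about 0.275 to 0.75 m from the base axis. Payload 10.2 kg.
Tool frame: the origin (TCP) lies between the finger pads; the fingertips stand 11 mm ahead of it and the grasp point (between the pads) lies 8 mm behind it (robot.nose_length is the distance from the TCP to the fingertips, in m); z points along the fingers, y is the line along which they close (so a half turn about z gives the same grasp; the last joint's range is limited). The gripper opens to 88 mm and grips with 3 to 60 N. Pads are 18 mm wide; open, the fingers measure 123 mm over their backs; the gripper's body (75 mm by 187 mm) begins 45 mm behind the grasp point.
Start: joints at [0.96, 0.313, 1.498, -0, 1.331, -0.223], TCP at [0.199, 0.486, 0.25] pointing down, gripper open.
Joint ranges: [-2.94, 2.94], [-0.97, 2.17], [0.19, 2.56], [-1.23, 4.37], [0.02, 3.11], [-2.88, 2.88]. Speed limits (rad/s): [2.39, 2.39, 3.01, 3.14, 3.14, 3.14].

## Interface

Orientations are given as a unit quaternion [x, y, z, w].
In Python, from bench import robot gives the robot as it stands.
- The arm moves only by the tool move_arm, never from a script. Its argument "targets" is a list of rows, each an object with "grip": the gripper command: -1 is shut, 1 is fully open, values between are in proportion; "travel": the shift along the tool's x, y, z scaled (see below), a list of three; "twist": the turn, a rotation vector about the tool's x, y, z scaled (see below), a list of three. In form: [{"grip": grip, "travel": [tx, ty, tz], "twist": [wx, wy, wz]}, ...]. A call has 1 to 5 rows; each row is the pose to reach, as a shift and turn from the pose commanded when the call began, along the tool's axes at that moment; what a row does not reach only later rows make up. The controller multiplies each number of a shift by 1 m and each number of a turn by pi/2 rad. A row lasts 1/12 s, in which the tool goes at most 41.7 mm and 7.16 degrees, less where a joint would pass 70% of its speed; a pose out of reach is approached as far as the arm can. A call with a number of a shift or a turn outside -1 to 1 is refused whole. A call with a gripper value outside its range is refused whole. The fingers move at their own pace and stop on an object; the grip force is fixed at half the most. Time passes only in rows, so rows that repeat a pose let the fingers close. It gives the time, the measured TCP pose, the force, the opening and the grip force at its end, in the units of the state.
- robot.state(): the state, without advancing time (a new reading comes with each control period).
- robot.read_camera(name): name is "side" or "top"; returns a dict with "frame" (480x640x3 uint8, red, green, blue), "vertical_fov" (degrees; the focal length in pixels is half the picture's height over the tangent of half this angle, whatever the lens; pixels are square), "cx", "cy" (the principal point, pixels), "R" (3x3) and "t" (3): a world point X has camera coordinates R X + t. Camera axes: x right, y down, z forward; pixel columns grow to the right and rows downward; lengths in m; the calibration is good to about 2 mm. A picture is of the moment at which its call begins. There is no depth.
- robot.finish_job(): hands the job in; it is judged then, once.
The state is a dict: "time": time; "joints": joint angles; "qd": joint speeds; "effort": joint torques, N m; "position": TCP position; "orientation": TCP orientation; "force": force on the tool from outside, world axes, zero at the start; "moment": the same for the moment, N m; "opening": finger opening in m; "finger_force": force on a finger pad.
Only numpy, scipy, OpenCV 4.12 (cv2) and the standard library are available. Lean on these libraries where they do the work, as an engineer would, in place of code of your own. Each camera call takes 0.05 s, during which the arm holds its last target. There are 200 camera calls.

## Task

The slide tray of the slide reader will not come out. Take the release pin from its stand and push its tip through the small round hole in the reader's top to trip the spring latch inside, so that the tray springs partly out; then put the pin back in its stand and draw the tray out all the way to its stop, leaving the jar and the dish where they are.

Things in the scene. Friction and masses are not known exactly. Their poses are not given: they have to be found in the camera images.
- reader: Slide reader: fixed cream box, 200 mm deep (its x) by 170 mm wide (its y) by 84 mm high, flat top. Origin: centre of its underside; its -x face, roughly towards the robot, is the front with the tray; z up. On the top are a flat dark display window and flat dark vent stripes, which are not openings, and one round access hole with a flat dark steel rim.
- access_hole (a point): Centre of the round access hole, level with the reader's top face (84 mm above the bench), at x +20, y +45 mm in the reader's frame. It is 12 mm in diameter and goes straight down through the 6 mm top plate; below it is nothing but the pad of the latch.
- latch (a joint): How far the latch's round steel pad (20 mm across) is pressed straight down, in m. At rest (0) it lies 24 mm below the reader's top face, under the hole. The latch trips at 4 to 5 mm; press it 8 to 14 mm to be sure: about 3 N at first touch, 6 to 7 N at 14 mm; its own stop is at 0.016. The tray then springs out within a second and stays out; the pad rises when let go.
- tray (a joint): Travel of the slide tray out of the reader's front, along the reader's -x, in m: 0 shut and latched, about 0.042 after it has sprung out (up to 0.05), 0.090 fully out at its stop. Beyond 0.042 it slides freely against about 1 N of friction and stays where it is left.
- tray_lip (a point): Middle of the top inner edge (on the reader's side) of the tray's upright front panel, 65 mm above the bench; moves with the tray. The panel is 6 mm thick, 128 wide, 15 to 65 mm above the bench; shut, it is flush with the reader's front. Behind it is an empty well 120 mm wide, floor 18 mm above the bench, of which 36 mm lie open once the tray has sprung out: room for fingertips to hook the panel.
- release_pin: Loose steel pin, about 70 g, 87 mm long, upright in the stand, tip down. Origin at the tip, z towards the handle. From the tip: round shank 6 mm thick, 38 mm long (first 3 mm are 4 mm thick); round collar 28 mm across (38 to 42 mm); round handle 16 mm thick, 45 mm long (42 to 87 mm). With the collar on the reader's top the latch pad is pressed 14 mm.
- pin_tip (a point): Tip of the release pin (the pin's origin).
- pin_stand: Fixed aluminium block, 60 by 60 by 45 mm high, with one vertical well 12 mm in diameter and 40 mm deep in the middle of its top. Origin: centre of its underside. The pin stands in it with its collar resting on the block's top, so that the tip is 7 mm above the bench.
- pin_stand_hole0 (a point): Centre of the mouth of the stand's well, level with the block's top, 45 mm above the bench.
- jar: Bystander: loose closed amber jar, 56 mm in diameter, 70 mm high. Origin: centre of its underside, z up. It and the pin stand are on opposite sides of the reader, which on which varies.
- dish: Bystander: loose closed culture dish, 94 mm in diameter, 20 mm high. Origin: centre of its underside, z up.
Not all that is in view belongs to the job. Of the things shaped like the release_pin, the steel one is meant.

How it is judged:
By the outcome, as a careful person would: the job done as asked, in the order asked, and still so for the second after the job is handed in, with the robot touching nothing.
It also fails if it takes over 54 s, if anything falls off the work surface, if the arm or the gripper's body presses on something with over 40 N, if the wrist force passes 120 N, or if a joint passes its speed limit or range.

## Working session

There is one attempt and no reset: what is moved stays moved. The work goes in short steps, Python scripts to look and compute and a tool call to move; the robot and the scene stay as the last step left them, time stands still between calls to the robot, and variables do not carry over. Pictures are saved under pics/ and viewed, at most 10 in all, crops included, and the job is handed in when it is done.

Besides the shell and the picture viewer there is one more tool, called after "Emit:" as name([rows], argument=value, ...), one row to a line, values as JSON. move_arm: Moves the arm, as the interface text tells. Shifts and turns lie within -1 to 1; 1 stands for 1 m of shift or pi/2 rad of turn. Its arguments: {"type":"object","properties":{"targets":{"type":"array","items":{"type":"object","properties":{"grip":{"type":"number"},"travel":{"type":"array","items":{"type":"number","minimum":-1,"maximum":1}},"twist":{"type":"array","items":{"type":"number","minimum":-1,"maximum":1}}}}}},"required":["targets"]}

```bash
mkdir -p pics; ls
cat > h.py <<'E'
import numpy as np,cv2
from bench import robot
def snap(n):
    c=robot.read_camera(n); return c
def K(c):
    f=240/np.tan(np.radians(c["vertical_fov"])/2); return f
def ray(c,u,v,z):
    R=np.array(c["R"]);t=np.array(c["t"]);f=K(c)
    d=R.T@np.array([(u-c["cx"])/f,(v-c["cy"])/f,1]);o=-R.T@t
    return o+d*(z-o[2])/d[2]
def proj(c,X):
    p=np.array(c["R"])@np.array(X)+c["t"];f=K(c);return p[:2]/p[2]*f+[c["cx"],c["cy"]]
E
python3 - <<'E'
from h import *
import pickle
for n in("top","side"):
    c=snap(n);cv2.imwrite(f"pics/{n}0.png",c["frame"][:,:,::-1]);pickle.dump(c,open(n+"0.pkl","wb"))
    print(n,c["vertical_fov"],c["cx"],c["cy"],np.round(c["R"],3).tolist(),np.round(c["t"],3))
print(robot.state(),robot.nose_length)
E
```

```text
pics
top 52.42899383059387 329.11010017521266 242.29346880619826 [[-0.03, -1.0, 0.01], [-0.987, 0.028, -0.161], [0.16, -0.014, -0.987]] [-0.036  0.56   1.131]
side 56.264825384575694 318.1657512086861 242.81970029911494 [[0.72, -0.693, -0.015], [-0.438, -0.437, -0.786], [0.538, 0.573, -0.618]] [-0.43   0.286  0.594]
{'time': 0.1, 'joints': array([ 9.59606369e-01,  3.13404336e-01,  1.49834459e+00, -2.88654099e-05,
        1.33100806e+00, -2.23406107e-01]), 'qd': array([-0.00211611, -0.00266213,  0.00028475,  0.00106652, -0.000165  ,
        0.0019343 ]), 'effort': array([ 3.64777872e-03, -4.02813256e+01, -2.52639610e+01,  6.96950150e-02,
        3.42587940e-02, -4.32050956e-05]), 'position': array([0.19842172, 0.48583714, 0.24921925]), 'orientation': array([ 1.92675938e-01,  9.81262271e-01, -5.37889283e-04, -2.23131907e-04]), 'force': array([-0.33072154,  0.026477  , -0.21123683]), 'moment': array([ 0.057318  , -0.03769935,  0.02846645]), 'finger_force': 0.0, 'opening': 0.08790136876195623} 0.011
```

View pics/top0.png

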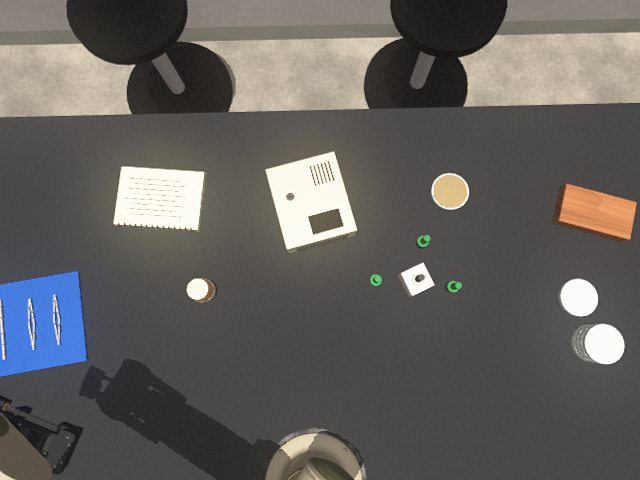

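View pics/side0.png

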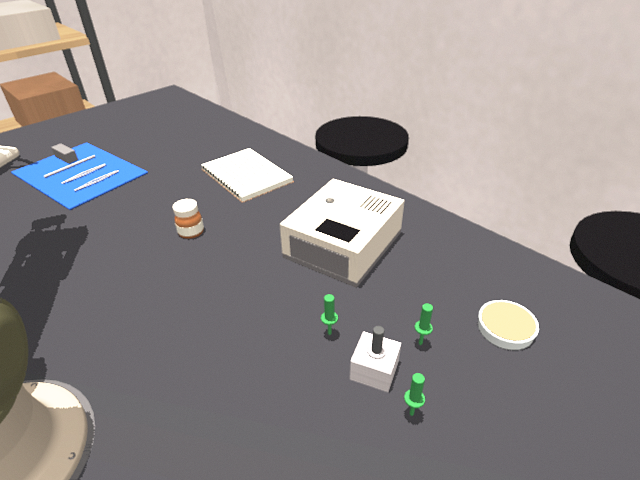

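The top view shows the reader (hole near (290,197)), the stand with the pin near (418,280), green decoy pins around it, the jar near (200,290) and the dish near (450,191). I'll enlarge the reader and stand.

Run:
```python
from h import *
t=cv2.imread("pics/top0.png");s=cv2.imread("pics/side0.png")
r=lambda a,k:cv2.resize(a,None,fx=k,fy=k,interpolation=cv2.INTER_CUBIC)
a=r(t[145:255,260:360],4) #400x440
b=r(t[225:305,360:470],3.6) #396 x 288
W=np.zeros((440,800,3),np.uint8);W[:,:400]=a;W[:288,404:800]=b[:288,:396]
cv2.imwrite("pics/crop_top.png",W)
W=np.zeros((480,800,3),np.uint8);W[:400,:400]=r(s[180:280,280:380+0],4)[:400,:400]
b=r(s[290:410,310:440],3);W[:360,404:794]=b
cv2.imwrite("pics/crop_side.png",W)
```

```text
(no output)
```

View pics/crop_top.png

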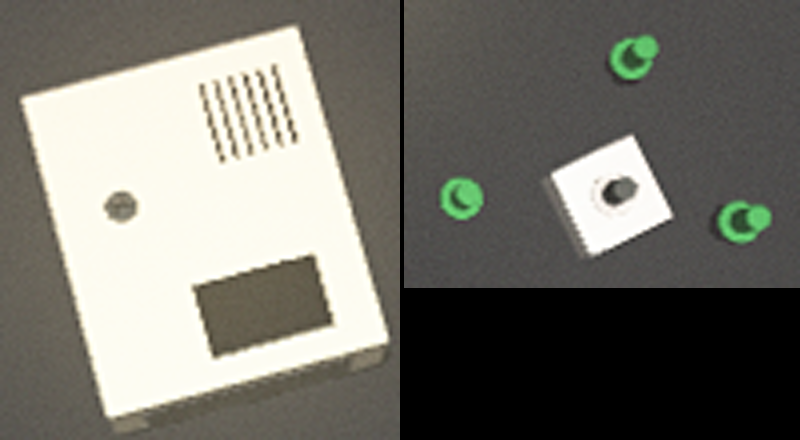

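View pics/crop_side.png

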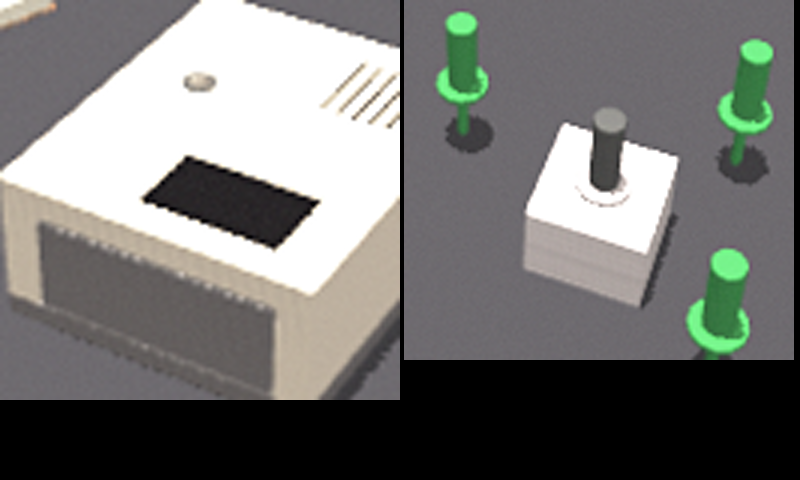

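The crops give the corners of the reader and stand tops, the hole at crop (121,206) top and (199,81) side, and the pin's handle top. I'll fit poses from these.

```bash
cat > fit.py <<'E'
from h import *
import pickle
from scipy.optimize import least_squares
T=pickle.load(open("top0.pkl","rb"));S=pickle.load(open("side0.pkl","rb"))
def m(p,o,k):return (np.array(p,float)+.5)/k-.5+o
def W(q,l):
    c,s=np.cos(q[2]),np.sin(q[2]);return [q[0]+c*l[0]-s*l[1],q[1]+s*l[0]+c*l[1],l[2]]
def fit(obs,q0):
    r=lambda q:np.concatenate([proj(c,W(q,l))-p for c,l,p in obs])
    s=least_squares(r,q0);return s.x,s.fun.reshape(-1,2)
mt=lambda x,y:m((x,y),np.array([260,145]),4)
ms=lambda x,y:m((x,y),np.array([280,180]),4)
nt=lambda x,y:m((x-404,y),np.array([360,225]),3.6)
ns=lambda x,y:m((x-404,y),np.array([310,290]),3)
z=.084
rt=[(T,(.1,.085,z),mt(22,98)),(T,(.1,-.085,z),mt(298,26)),(T,(-.1,-.085,z),mt(388,343)),(T,(-.1,.085,z),mt(106,417)),(T,(.02,.045,z),mt(121,206))]
rs=[(S,(.02,.045,z),ms(199,81)),(S,(-.1,.085,z),ms(5,178)),(S,(-.1,-.085,z),ms(314,293))]
h=.045
st=[(T,(.03,.03,h),nt(551,175)),(T,(.03,-.03,h),nt(633,135)),(T,(-.03,-.03,h),nt(672,216)),(T,(-.03,.03,h),nt(594,254)),(T,(0,0,.094),nt(626,187))]
ss=[(S,(.03,.03,h),ns(566,125)),(S,(.03,-.03,h),ns(678,157)),(S,(-.03,-.03,h),ns(647,247)),(S,(-.03,.03,h),ns(529,212)),(S,(0,0,.094),ns(610,119))]
for nm,a,b,q0 in(("reader",rt,rs,(.6,.05,.2)),("stand",st,ss,(.4,-.15,.3))):
    for o in(a,b,a+b):
        q,e=fit(o,q0);print(nm,q.round(4),"hole",np.round(W(q,(.02,.045,0))[:2],4),"rms",np.sqrt((e**2).mean()).round(2))
    print(e.round(1).tolist())
print("jar",ray(T,199,290,.07),"dish",ray(T,450,191,.02))
for u,v in((646,46),(467,194),(758,218)):print("green",ray(T,*nt(u,v),.087).round(3))
print(ray(S,*ns(462,23),.087),ray(S,*ns(757,52),.087),ray(S,*ns(730,262),.087))
E
python3 fit.py
```

```text
reader [ 0.6572 -0.0101  0.2361] hole [0.6661 0.0383] rms 0.15
reader [ 0.6577 -0.0128  0.2473] hole [0.6661 0.0357] rms 0.56
reader [ 0.6578 -0.0112  0.2434] hole [0.6664 0.0372] rms 0.61
[[0.4, -0.1], [-0.1, -0.2], [0.5, -0.8], [0.9, -0.0], [0.5, -0.0], [0.1, -0.0], [-1.6, -0.9], [-0.4, -0.5]]
stand [ 0.4653 -0.2604  0.4199] hole [ 0.4652 -0.2111] rms 0.29
stand [ 0.466  -0.2616  0.4213] hole [ 0.4659 -0.2124] rms 0.49
stand [ 0.4658 -0.2613  0.421 ] hole [ 0.4657 -0.212 ] rms 0.48
[[0.5, -0.6], [-0.1, -0.3], [0.7, -0.3], [0.1, 0.1], [0.6, -0.0], [-0.7, -0.7], [-0.1, -0.3], [0.1, 1.0], [-0.8, -0.0], [0.1, -0.5]]
jar [0.45154489 0.2536826  0.07      ] dish [ 0.68555237 -0.36010189  0.02      ]
green [ 0.558 -0.28   0.087]
green [ 0.465 -0.159  0.087]
green [ 0.444 -0.345  0.087]
[ 0.46522165 -0.16259881  0.087     ] [ 0.55623756 -0.28171344  0.087     ] [ 0.44515854 -0.34635065  0.087     ]
```

```bash
cat > plan.py <<'E'
# usage: plan.py x y z [yaw of tool y, deg] : chain of calls (travel, twist) from the measured pose
import sys; from h import *
from scipy.spatial.transform import Rotation as Ro
s=robot.state();p=np.array(s["position"]);R=Ro.from_quat(s["orientation"])
G=np.array([float(a) for a in sys.argv[1:4]])
yaw=np.radians(float(sys.argv[4]) if len(sys.argv)>4 else -76.05)
y=np.array([np.cos(yaw),np.sin(yaw),0]);z=np.array([0,0,-1.]);Rg=Ro.from_matrix(np.array([np.cross(y,z),y,z]).T)
rv=(R.inv()*Rg).as_rotvec()
n=max(1,int(np.ceil(max(np.linalg.norm(G-p)/.2,np.degrees(np.linalg.norm(rv))/35.5))))
print("t",round(s["time"],2),"p",p.round(4),"F",np.round(s["force"],1),"op",round(s["opening"],4),"n",n,"tilt",(R.apply([0,0,1])).round(4))
for i in range(n):
    Ri=R*Ro.from_rotvec(rv*i/n)
    print("travel",(Ri.inv().apply((G-p)/n)).round(4),"twist",(rv/n/(np.pi/2)).round(4))
E
python3 plan.py .4656 -.2613 .2
```

```text
t 0.1 p [0.1984 0.4858 0.2492] F [-0.3  0.  -0.2] op 0.0879 n 5 tilt [-6.e-04 -1.e-03 -1.e+00]
travel [-0.106  -0.1181  0.01  ] twist [-1.000e-04  2.000e-04  3.196e-01]
travel [-0.1497 -0.0525  0.0099] twist [-1.000e-04  2.000e-04  3.196e-01]
travel [-0.1565  0.026   0.0099] twist [-1.000e-04  2.000e-04  3.196e-01]
travel [-0.1247  0.0981  0.0098] twist [-1.000e-04  2.000e-04  3.196e-01]
travel [-0.0621  0.146   0.0098] twist [-1.000e-04  2.000e-04  3.196e-01]
```

Emit:
move_arm([
  {"grip": 0,"travel": [-0.106,-0.118,0.01],"twist": [0,0,0.32]},
  {"grip": 0,"travel": [-0.106,-0.118,0.01],"twist": [0,0,0.32]},
  {"grip": 0,"travel": [-0.106,-0.118,0.01],"twist": [0,0,0.32]},
  {"grip": 0,"travel": [-0.106,-0.118,0.01],"twist": [0,0,0.32]},
  {"grip": 0,"travel": [-0.106,-0.118,0.01],"twist": [0,0,0.32]},
])

```text
time: 0.52
position: [0.253, 0.3329, 0.2392]
orientation: [0.435, 0.9, -0.001, 0.0]
force: [-0.9, -0.7, -1.2]
opening: 0.057
finger_force: 0.0
```

Emit:
move_arm([
  {"grip": 0,"travel": [-0.15,-0.052,0.01],"twist": [0,0,0.32]},
  {"grip": 0,"travel": [-0.15,-0.052,0.01],"twist": [0,0,0.32]},
  {"grip": 0,"travel": [-0.15,-0.052,0.01],"twist": [0,0,0.32]},
  {"grip": 0,"travel": [-0.15,-0.052,0.01],"twist": [0,0,0.32]},
  {"grip": 0,"travel": [-0.15,-0.052,0.01],"twist": [0,0,0.32]},
])

```text
time: 0.93
position: [0.3075, 0.1836, 0.2294]
orientation: [0.646, 0.763, -0.0, 0.0]
force: [0.0, 0.3, 0.6]
opening: 0.0443
finger_force: 0.0
```

```bash
python3 plan.py .4656 -.2613 .2
```

```text
t 0.93 p [0.3075 0.1836 0.2294] F [0.  0.3 0.6] op 0.0443 n 3 tilt [-1.0e-04 -1.1e-03 -1.0e+00]
travel [-0.155   0.0275  0.01  ] twist [1.000e-04 2.000e-04 3.169e-01]
travel [-0.123   0.0981  0.0099] twist [1.000e-04 2.000e-04 3.169e-01]
travel [-0.0613  0.145   0.0098] twist [1.000e-04 2.000e-04 3.169e-01]
```

Emit:
move_arm([
  {"grip": 0,"travel": [-0.155,0.0275,0.01],"twist": [0,0,0.317]},
  {"grip": 0,"travel": [-0.155,0.0275,0.01],"twist": [0,0,0.317]},
  {"grip": 0,"travel": [-0.155,0.0275,0.01],"twist": [0,0,0.317]},
  {"grip": 0,"travel": [-0.155,0.0275,0.01],"twist": [0,0,0.317]},
  {"grip": 0,"travel": [-0.155,0.0275,0.01],"twist": [0,0,0.317]},
])

```text
time: 1.35
position: [0.362, 0.0362, 0.2194]
orientation: [0.814, 0.581, -0.0, 0.0]
force: [-0.9, 0.9, -0.8]
opening: 0.0441
finger_force: 0.0
```

Emit:
move_arm([
  {"grip": 0,"travel": [-0.123,0.098,0.01],"twist": [0,0,0.317]},
  {"grip": 0,"travel": [-0.123,0.098,0.01],"twist": [0,0,0.317]},
  {"grip": 0,"travel": [-0.123,0.098,0.01],"twist": [0,0,0.317]},
  {"grip": 0,"travel": [-0.123,0.098,0.01],"twist": [0,0,0.317]},
  {"grip": 0,"travel": [-0.123,0.098,0.01],"twist": [0,0,0.317]},
])

```text
time: 1.77
position: [0.4163, -0.1113, 0.2091]
orientation: [0.931, 0.364, -0.0, 0.0]
force: [0.5, 1.3, -0.2]
opening: 0.0439
finger_force: 0.0
```

Emit:
move_arm([
  {"grip": 0,"travel": [-0.061,0.145,0.01],"twist": [0,0,0.317]},
  {"grip": 0,"travel": [-0.061,0.145,0.01],"twist": [0,0,0.317]},
  {"grip": 0,"travel": [-0.061,0.145,0.01],"twist": [0,0,0.317]},
  {"grip": 0,"travel": [-0.061,0.145,0.01],"twist": [0,0,0.317]},
  {"grip": 0,"travel": [-0.061,0.145,0.01],"twist": [0,0,0.317]},
])

```text
time: 2.18
position: [0.4707, -0.2586, 0.1985]
orientation: [0.992, 0.124, -0.0, 0.0]
force: [0.2, 0.0, 0.0]
opening: 0.0441
finger_force: 0.0
```

```bash
python3 plan.py .4656 -.2613 .069
```

```text
t 2.18 p [ 0.4707 -0.2586  0.1985] F [0.2 0.  0. ] op 0.0441 n 1 tilt [-3.e-04 -2.e-04 -1.e+00]
travel [-0.0056  0.0014  0.1295] twist [0.0001 0.0002 0.0031]
```

Emit:
move_arm([
  {"grip": 0,"travel": [-0.0055,0.0015,0.03],"twist": [0,0,0.003]},
  {"grip": 0,"travel": [-0.0055,0.0015,0.065],"twist": [0,0,0.003]},
  {"grip": 0,"travel": [-0.0055,0.0015,0.1],"twist": [0,0,0.003]},
  {"grip": 0,"travel": [-0.0055,0.0015,0.13],"twist": [0,0,0.003]},
  {"grip": 0,"travel": [-0.0055,0.0015,0.13],"twist": [0,0,0.003]},
])

```text
time: 2.6
position: [0.4626, -0.2547, 0.0648]
orientation: [0.992, 0.127, -0.003, -0.004]
force: [-1.1, 0.3, 0.0]
opening: 0.0439
finger_force: 0.0
```

```bash
python3 - <<'E'
from h import *
r=lambda a,k:cv2.resize(a,None,fx=k,fy=k,interpolation=cv2.INTER_CUBIC)
s=snap("side")["frame"][:,:,::-1]
cv2.imwrite("pics/g1.png",r(s[230:430,300:460],3))
E
python3 plan.py .4656 -.2613 .069
```

```text
t 2.65 p [ 0.4639 -0.256   0.068 ] F [-0.3  0.1  0.1] op 0.0438 n 1 tilt [-0.0041  0.0039 -1.    ]
travel [ 0.0004  0.0056 -0.001 ] twist [-0.003   0.0019  0.0062]
```

View pics/g1.png

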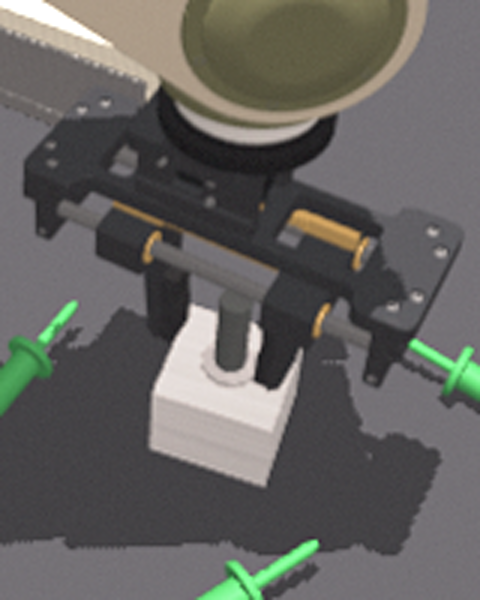

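The pin is between the fingers, and the green decoys have toppled on their own. I'll let the arm settle and centre it.

Emit:
move_arm([
  {"grip": 0,"travel": [0,0,0],"twist": [0,0,0]},
  {"grip": 0,"travel": [0,0,0],"twist": [0,0,0]},
  {"grip": 0,"travel": [0,0,0],"twist": [0,0,0]},
])

```text
time: 2.9
position: [0.4653, -0.2585, 0.0717]
orientation: [0.992, 0.125, 0.001, 0.001]
force: [-0.4, 0.2, 0.2]
opening: 0.0442
finger_force: 0.0
```

```bash
python3 plan.py .4656 -.2613 .069
```

```text
t 2.9 p [ 0.4653 -0.2585  0.0717] F [-0.4  0.2  0.2] op 0.0442 n 1 tilt [ 0.0025 -0.0022 -1.    ]
travel [-0.0004  0.0027  0.0027] twist [ 0.0017 -0.0012  0.0048]
```

Emit:
move_arm([
  {"grip": 0,"travel": [0,0.001,0],"twist": [0,0,0]},
  {"grip": 0,"travel": [0,0.001,0],"twist": [0,0,0]},
  {"grip": 0,"travel": [0,0.001,0],"twist": [0,0,0]},
  {"grip": 0,"travel": [0,0.001,0],"twist": [0,0,0]},
  {"grip": 0,"travel": [0,0.001,0],"twist": [0,0,0]},
])

```text
time: 3.32
position: [0.4646, -0.2593, 0.0698]
orientation: [0.992, 0.125, 0.0, 0.0]
force: [-0.2, 0.3, 0.2]
opening: 0.0446
finger_force: 0.0
```

```bash
python3 plan.py .4656 -.2613 .069
```

```text
t 3.32 p [ 0.4646 -0.2593  0.0698] F [-0.2  0.3  0.2] op 0.0446 n 1 tilt [ 1.e-04 -0.e+00 -1.e+00]
travel [0.0004 0.0022 0.0008] twist [ 0.     -0.      0.0041]
```

Emit:
move_arm([
  {"grip": 0,"travel": [0,0.002,0.001],"twist": [0,0,0.004]},
  {"grip": 0,"travel": [0,0.002,0.001],"twist": [0,0,0.004]},
  {"grip": -1,"travel": [0,0.002,0.001],"twist": [0,0,0.004]},
  {"grip": -1,"travel": [0,0.002,0.001],"twist": [0,0,0.004]},
  {"grip": -1,"travel": [0,0.002,0.001],"twist": [0,0,0.004]},
])

```text
time: 3.73
position: [0.4651, -0.2612, 0.0687]
orientation: [0.993, 0.122, -0.0, -0.0]
force: [-0.0, -0.3, 0.3]
opening: 0.0262
finger_force: 0.0
```

Emit:
move_arm([
  {"grip": -1,"travel": [0,0,0],"twist": [0,0,0]},
  {"grip": -1,"travel": [0,0,0],"twist": [0,0,0]},
  {"grip": -1,"travel": [0,0,0],"twist": [0,0,0]},
  {"grip": -1,"travel": [0,0,0],"twist": [0,0,0]},
  {"grip": -1,"travel": [0,0,0],"twist": [0,0,0]},
])

```text
time: 4.15
position: [0.4651, -0.2611, 0.0687]
orientation: [0.993, 0.122, -0.0, -0.0]
force: [-0.1, -0.2, 0.3]
opening: 0.0149
finger_force: 30.0
```

```bash
python3 plan.py .4656 -.2613 .069
```

```text
t 4.15 p [ 0.4651 -0.2611  0.0687] F [-0.1 -0.2  0.3] op 0.0149 n 1 tilt [-1.e-04  1.e-04 -1.e+00]
travel [ 0.0004  0.0003 -0.0003] twist [-0.      0.      0.0002]
```

Emit:
move_arm([
  {"grip": -1,"travel": [0,0,-0.02],"twist": [0,0,0]},
  {"grip": -1,"travel": [0,0,-0.05],"twist": [0,0,0]},
  {"grip": -1,"travel": [0,0,-0.08],"twist": [0,0,0]},
  {"grip": -1,"travel": [0,0,-0.105],"twist": [0,0,0]},
  {"grip": -1,"travel": [0,0,-0.115],"twist": [0,0,0]},
])

```text
time: 4.57
position: [0.4659, -0.2619, 0.1871]
orientation: [0.993, 0.122, 0.002, 0.002]
force: [1.3, -0.3, -0.1]
opening: 0.0151
finger_force: 30.0
```

```bash
python3 plan.py .6656 .0369 .18
```

```text
t 4.57 p [ 0.4659 -0.2619  0.1871] F [ 1.3 -0.3 -0.1] op 0.0151 n 2 tilt [ 0.0038 -0.0035 -1.    ]
travel [ 0.1329 -0.1209  0.0034] twist [ 0.0014 -0.0009  0.0001]
travel [ 0.1329 -0.1209  0.0035] twist [ 0.0014 -0.0009  0.0001]
```

Emit:
move_arm([
  {"grip": -1,"travel": [0.02,-0.018,0],"twist": [0,0,0]},
  {"grip": -1,"travel": [0.048,-0.043,0],"twist": [0,0,0]},
  {"grip": -1,"travel": [0.078,-0.07,0],"twist": [0,0,0]},
  {"grip": -1,"travel": [0.108,-0.098,0],"twist": [0,0,0]},
  {"grip": -1,"travel": [0.136,-0.123,0],"twist": [0,0,0]},
])

```text
time: 4.98
position: [0.568, -0.1069, 0.1827]
orientation: [0.993, 0.122, -0.001, -0.0]
force: [-0.1, -1.0, -0.7]
opening: 0.0152
finger_force: 30.0
```

Emit:
move_arm([
  {"grip": -1,"travel": [0.03,-0.027,0],"twist": [0,0,0]},
  {"grip": -1,"travel": [0.06,-0.054,0],"twist": [0,0,0]},
  {"grip": -1,"travel": [0.09,-0.081,0],"twist": [0,0,0]},
  {"grip": -1,"travel": [0.115,-0.104,0.01],"twist": [0,0,0]},
  {"grip": -1,"travel": [0.1304,-0.1179,0.02],"twist": [0,0,0]},
])

```text
time: 5.4
position: [0.6666, 0.0402, 0.1623]
orientation: [0.992, 0.123, -0.0, -0.0]
force: [0.2, -0.6, -0.9]
opening: 0.0152
finger_force: 30.0
```

Emit:
move_arm([
  {"grip": -1,"travel": [0,0,0],"twist": [0,0,0]},
  {"grip": -1,"travel": [0,0,0],"twist": [0,0,0]},
  {"grip": -1,"travel": [0,0,0],"twist": [0,0,0]},
  {"grip": -1,"travel": [0,0,0],"twist": [0,0,0]},
  {"grip": -1,"travel": [0,0,0],"twist": [0,0,0]},
])

```text
time: 5.82
position: [0.6654, 0.0357, 0.1643]
orientation: [0.993, 0.121, 0.0, 0.0]
force: [-0.0, -0.2, -1.2]
opening: 0.0153
finger_force: 30.0
```

```bash
python3 plan.py .6656 .0369 .16
python3 - <<'E'
from h import *
r=lambda a,k:cv2.resize(a,None,fx=k,fy=k,interpolation=cv2.INTER_CUBIC)
W=np.zeros((560,800,3),np.uint8)
c=snap("side");s=c["frame"][:,:,::-1];p=np.array(robot.state()["position"])
W[:560,:400]=r(s[120:260,280:380],4)
t=snap("top")["frame"][:,:,::-1];W[:440,402:798]=r(t[145:255,260:359],4)
cv2.imwrite("pics/h1.png",W)
for dz in(.0617,.0237):
    u=proj(c,[.6656,.0369,p[2]-dz]);print((u-[280,120]+.5)*4-.5)
u=proj(c,[.6661,.0357,.084]);print((u-[280,120]+.5)*4-.5)
E
```

```text
t 5.82 p [0.6654 0.0357 0.1643] F [-0.  -0.2 -1.2] op 0.0153 n 1 tilt [ 8.e-04 -2.e-04 -1.e+00]
travel [ 0.0005 -0.0012  0.0043] twist [ 0.0002 -0.0005 -0.0008]
[198.79876953 290.60839935]
[198.81398952 224.78518687]
[201.13568618 322.18506698]
```

View pics/h1.png

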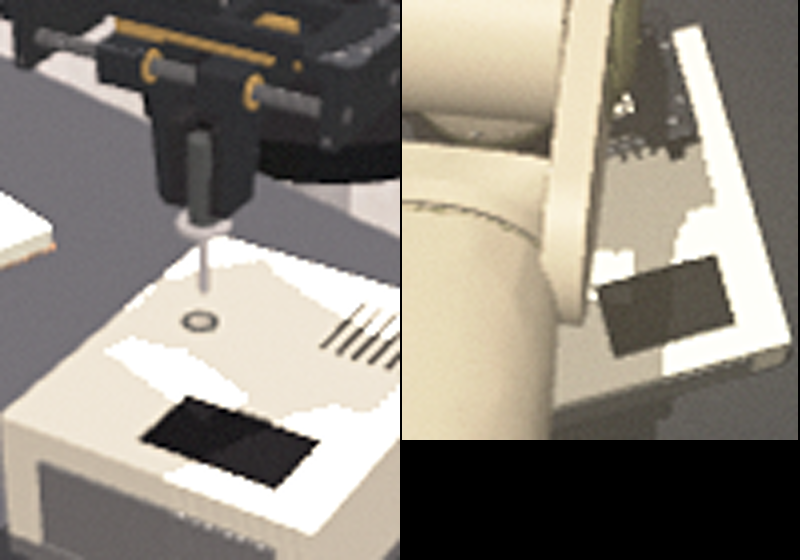

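Run:
```python
from h import *
import pickle
c=pickle.load(open("side0.pkl","rb"))
q=lambda u,v,z:ray(c,(u+.5)/4-.5+280,(v+.5)/4-.5+120,z).round(4)
print(q(205,292,.1026),q(204,223,.1406),q(200.5,321,.084))
```

```text
[0.6669 0.0338 0.1026] [0.6687 0.0364 0.1406] [0.6667 0.0367 0.084 ]
```

Emit:
move_arm([
  {"grip": -1,"travel": [-0.0003,-0.001,0.005],"twist": [0,0,0]},
  {"grip": -1,"travel": [-0.0003,-0.001,0.01],"twist": [0,0,0]},
  {"grip": -1,"travel": [-0.0003,-0.001,0.014],"twist": [0,0,0]},
  {"grip": -1,"travel": [-0.0003,-0.001,0.014],"twist": [0,0,0]},
  {"grip": -1,"travel": [-0.0003,-0.001,0.014],"twist": [0,0,0]},
])

```text
time: 6.33
position: [0.6649, 0.0378, 0.1492]
orientation: [0.993, 0.122, -0.0, -0.0]
force: [-0.1, 0.2, -0.6]
opening: 0.0145
finger_force: 30.0
```

```bash
python3 plan.py .665 .0372 .14
```

```text
t 6.33 p [0.6649 0.0378 0.1492] F [-0.1  0.2 -0.6] op 0.0145 n 1 tilt [-8.e-04  1.e-04 -1.e+00]
travel [0.     0.0006 0.0092] twist [-0.0002  0.0005  0.0001]
```

Emit:
move_arm([
  {"grip": -1,"travel": [0,0.0005,0.003],"twist": [0,0,0]},
  {"grip": -1,"travel": [0,0.0005,0.006],"twist": [0,0,0]},
  {"grip": -1,"travel": [0,0.0005,0.01],"twist": [0,0,0]},
  {"grip": -1,"travel": [0,0.0005,0.01],"twist": [0,0,0]},
  {"grip": -1,"travel": [0,0.0005,0.01],"twist": [0,0,0]},
])

```text
time: 6.75
position: [0.665, 0.0373, 0.1394]
orientation: [0.993, 0.122, -0.0, -0.0]
force: [0.1, 0.3, -0.3]
opening: 0.0153
finger_force: 30.0
```

Emit:
move_arm([
  {"grip": -1,"travel": [0,0,0.004],"twist": [0,0,0]},
  {"grip": -1,"travel": [0,0,0.008],"twist": [0,0,0]},
  {"grip": -1,"travel": [0,0,0.012],"twist": [0,0,0]},
  {"grip": -1,"travel": [0,0,0.016],"twist": [0,0,0]},
  {"grip": -1,"travel": [0,0,0.016],"twist": [0,0,0]},
])

```text
time: 7.17
position: [0.6647, 0.0373, 0.1225]
orientation: [0.993, 0.122, -0.001, -0.0]
force: [-0.6, -0.8, -0.5]
opening: 0.0155
finger_force: 30.0
```

Emit:
move_arm([
  {"grip": -1,"travel": [0,0,0.003],"twist": [0,0,0]},
  {"grip": -1,"travel": [0,0,0.006],"twist": [0,0,0]},
  {"grip": -1,"travel": [0,0,0.009],"twist": [0,0,0]},
  {"grip": -1,"travel": [0,0,0.0125],"twist": [0,0,0]},
  {"grip": -1,"travel": [0,0,0.0125],"twist": [0,0,0]},
])

```text
time: 7.58
position: [0.6649, 0.0372, 0.1108]
orientation: [0.993, 0.122, -0.0, 0.0]
force: [-1.6, -0.8, 2.8]
opening: 0.015
finger_force: 30.0
```

Emit:
move_arm([
  {"grip": -1,"travel": [0,0,0],"twist": [0,0,0]},
  {"grip": -1,"travel": [0,0,0],"twist": [0,0,0]},
  {"grip": -1,"travel": [0,0,0],"twist": [0,0,0]},
  {"grip": -1,"travel": [0,0,0],"twist": [0,0,0]},
  {"grip": -1,"travel": [0,0,0],"twist": [0,0,0]},
])

```text
time: 8.0
position: [0.6652, 0.0372, 0.1115]
orientation: [0.993, 0.122, 0.0, 0.0]
force: [-1.5, 0.0, 5.7]
opening: 0.0152
finger_force: 30.0
```

Run:
```python
from h import *
c=snap("side");s=c["frame"][:,:,::-1]
cv2.imwrite("pics/p1.png",cv2.resize(s[120:420,240:460],None,fx=2,fy=2,interpolation=cv2.INTER_CUBIC))
```

```text
(no output)
```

View pics/p1.png

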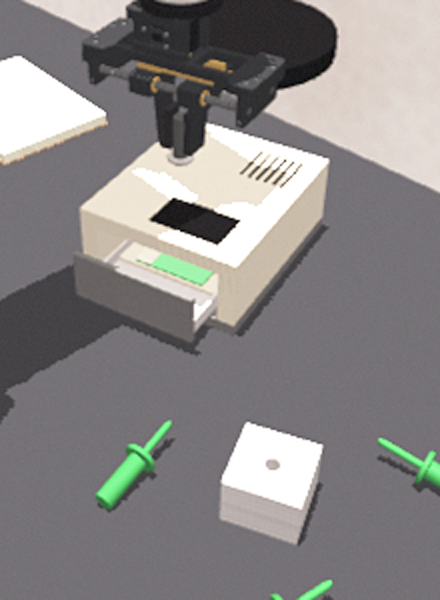

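The tray has sprung out. Now I'll lift the pin and take it back to the stand.

Emit:
move_arm([
  {"grip": -1,"travel": [0,0,-0.01],"twist": [0,0,0]},
  {"grip": -1,"travel": [0,0,-0.025],"twist": [0,0,0]},
  {"grip": -1,"travel": [0,0,-0.045],"twist": [0,0,0]},
  {"grip": -1,"travel": [0,0,-0.062],"twist": [0,0,0]},
  {"grip": -1,"travel": [0,0,-0.073],"twist": [0,0,0]},
])

```text
time: 8.47
position: [0.6655, 0.0373, 0.1862]
orientation: [0.993, 0.122, 0.001, 0.0]
force: [0.4, -0.1, -0.8]
opening: 0.0148
finger_force: 30.0
```

Emit:
move_arm([
  {"grip": -1,"travel": [-0.02,0.018,0],"twist": [0,0,0]},
  {"grip": -1,"travel": [-0.048,0.043,0],"twist": [0,0,0]},
  {"grip": -1,"travel": [-0.078,0.07,0],"twist": [0,0,0]},
  {"grip": -1,"travel": [-0.108,0.098,0],"twist": [0,0,0]},
  {"grip": -1,"travel": [-0.136,0.123,0],"twist": [0,0,0]},
])

```text
time: 8.88
position: [0.5614, -0.1162, 0.184]
orientation: [0.993, 0.122, -0.0, -0.0]
force: [-0.4, -0.6, -0.6]
opening: 0.0151
finger_force: 30.0
```

Emit:
move_arm([
  {"grip": -1,"travel": [-0.03,0.027,0],"twist": [0,0,0]},
  {"grip": -1,"travel": [-0.06,0.054,0],"twist": [0,0,0]},
  {"grip": -1,"travel": [-0.09,0.081,0.01],"twist": [0,0,0]},
  {"grip": -1,"travel": [-0.115,0.105,0.025],"twist": [0,0,0]},
  {"grip": -1,"travel": [-0.13,0.1183,0.04],"twist": [0,0,0]},
])

```text
time: 9.3
position: [0.4635, -0.2638, 0.144]
orientation: [0.993, 0.12, 0.0, 0.001]
force: [0.0, -0.8, -0.5]
opening: 0.0152
finger_force: 30.0
```

Emit:
move_arm([
  {"grip": -1,"travel": [0,0,0],"twist": [0,0,0]},
  {"grip": -1,"travel": [0,0,0],"twist": [0,0,0]},
  {"grip": -1,"travel": [0,0,0],"twist": [0,0,0]},
  {"grip": -1,"travel": [0,0,0],"twist": [0,0,0]},
  {"grip": -1,"travel": [0,0,0],"twist": [0,0,0]},
])

```text
time: 9.72
position: [0.466, -0.2603, 0.1449]
orientation: [0.992, 0.122, 0.0, 0.0]
force: [0.5, -0.3, -1.1]
opening: 0.0149
finger_force: 30.0
```

```bash
python3 plan.py .4651 -.2611 .12;  python3 - <<'E'
from h import *
c=snap("side");s=c["frame"][:,:,::-1]
cv2.imwrite("pics/q1.png",cv2.resize(s[260:400,330:420],None,fx=4,fy=4,interpolation=cv2.INTER_CUBIC))
print(ray(c,376.25,351.5,.045))
E
```

```text
t 9.72 p [ 0.466  -0.2603  0.1449] F [ 0.5 -0.3 -1.1] op 0.0149 n 1 tilt [ 1.e-03 -7.e-04 -1.e+00]
travel [-0.0011  0.0005  0.0249] twist [ 0.0006 -0.0005  0.0012]
[ 0.46491922 -0.26209224  0.045     ]
```

View pics/q1.png

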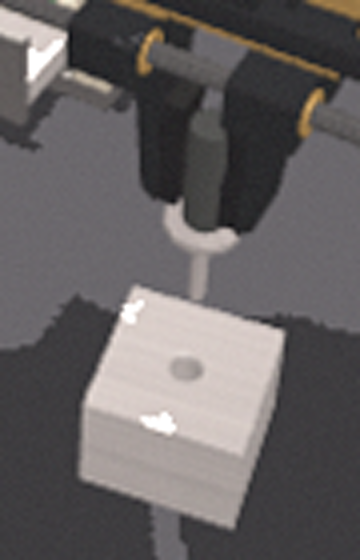

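```bash
python3 plan.py .4651 -.2611 .12
python3 - <<'E'
from h import *
import pickle
c=pickle.load(open("side0.pkl","rb"))
q=lambda u,v,z:ray(c,(u+.5)/4-.5+330,(v+.5)/4-.5+260,z).round(4)
z=.1449-.0617
print(q(198,298,z),q(202,229,z+.038),q(187,368,.045),fitc:=0)
print((proj(c,[.4658,-.2613,.045])-[330,260]+.5)*4-.5)
E
```

```text
t 9.77 p [ 0.4659 -0.2604  0.1448] F [-0.9  0.8 -1. ] op 0.0154 n 1 tilt [ 7.e-04 -6.e-04 -1.e+00]
travel [-0.001   0.0005  0.0247] twist [ 0.0005 -0.0004  0.0011]
[ 0.4667 -0.2628  0.0832] [ 0.4645 -0.263   0.1212] [ 0.4649 -0.2624  0.045 ] 0
[186.40622907 364.92705805]
```

Emit:
move_arm([
  {"grip": -1,"travel": [-0.0005,0,0.01],"twist": [0,0,0]},
  {"grip": -1,"travel": [-0.0005,0,0.02],"twist": [0,0,0]},
  {"grip": -1,"travel": [-0.0005,0,0.03],"twist": [0,0,0]},
  {"grip": -1,"travel": [-0.0005,0,0.034],"twist": [0,0,0]},
  {"grip": -1,"travel": [-0.0005,0,0.034],"twist": [0,0,0]},
])

```text
time: 10.18
position: [0.4642, -0.2607, 0.1086]
orientation: [0.993, 0.122, -0.001, -0.001]
force: [0.2, -0.6, -0.2]
opening: 0.0147
finger_force: 30.0
```

```bash
python3 plan.py .4654 -.2608 .100
```

```text
t 10.18 p [ 0.4642 -0.2607  0.1086] F [ 0.2 -0.6 -0.2] op 0.0147 n 1 tilt [-0.0021  0.0019 -1.    ]
travel [0.0012 0.0004 0.0086] twist [-0.0015  0.001   0.0001]
```

Emit:
move_arm([
  {"grip": -1,"travel": [0,0,0],"twist": [0,0,0]},
  {"grip": -1,"travel": [0,0,0],"twist": [0,0,0]},
  {"grip": -1,"travel": [0,0,0.003],"twist": [0,0,0]},
  {"grip": -1,"travel": [0,0,0.006],"twist": [0,0,0]},
  {"grip": -1,"travel": [0,0,0.009],"twist": [0,0,0]},
])

```text
time: 10.6
position: [0.4647, -0.2612, 0.1011]
orientation: [0.993, 0.122, 0.0, 0.0]
force: [0.3, -0.9, 0.3]
opening: 0.0153
finger_force: 30.0
```

```bash
python3 plan.py .4654 -.2608 .07
```

```text
t 10.6 p [ 0.4647 -0.2612  0.1011] F [ 0.3 -0.9  0.3] op 0.0153 n 1 tilt [ 2.e-04 -2.e-04 -1.e+00]
travel [ 0.0007 -0.0003  0.0311] twist [ 0.0002 -0.0001  0.0001]
```

Emit:
move_arm([
  {"grip": -1,"travel": [0.0003,0,0.006],"twist": [0,0,0]},
  {"grip": -1,"travel": [0.0003,0,0.013],"twist": [0,0,0]},
  {"grip": -1,"travel": [0.0003,0,0.02],"twist": [0,0,0]},
  {"grip": -1,"travel": [0.0003,0,0.027],"twist": [0,0,0]},
  {"grip": -1,"travel": [0.0003,0,0.0305],"twist": [0,0,0]},
])

```text
time: 11.02
position: [0.4646, -0.2608, 0.0694]
orientation: [0.993, 0.122, -0.001, -0.001]
force: [0.7, -0.0, -0.1]
opening: 0.0153
finger_force: 30.0
```

Emit:
move_arm([
  {"grip": -1,"travel": [0,0,0],"twist": [0,0,0]},
  {"grip": -1,"travel": [0,0,0],"twist": [0,0,0]},
  {"grip": -1,"travel": [0,0,0],"twist": [0,0,0]},
  {"grip": -1,"travel": [0,0,0],"twist": [0,0,0]},
])

```text
time: 11.35
position: [0.4652, -0.2613, 0.0711]
orientation: [0.993, 0.122, 0.0, 0.0]
force: [0.2, 0.6, -1.0]
opening: 0.0146
finger_force: 30.0
```

Emit:
move_arm([
  {"grip": -1,"travel": [0,0,0.0015],"twist": [0,0,0]},
  {"grip": -1,"travel": [0,0,0.0015],"twist": [0,0,0]},
  {"grip": -1,"travel": [0,0,0.0015],"twist": [0,0,0]},
  {"grip": 0,"travel": [0,0,0.0015],"twist": [0,0,0]},
  {"grip": 0,"travel": [0,0,0.0015],"twist": [0,0,0]},
])

```text
time: 11.77
position: [0.4651, -0.2612, 0.0693]
orientation: [0.993, 0.122, 0.0, 0.0]
force: [-0.3, -0.6, 0.5]
opening: 0.0261
finger_force: 0.0
```

Emit:
move_arm([
  {"grip": 0,"travel": [0,0,0],"twist": [0,0,0]},
  {"grip": 0,"travel": [0,0,0],"twist": [0,0,0]},
  {"grip": 0,"travel": [0,0,0],"twist": [0,0,0]},
  {"grip": 0,"travel": [0,0,-0.01],"twist": [0,0,0]},
  {"grip": 0,"travel": [0,0,-0.03],"twist": [0,0,0]},
])

```text
time: 12.18
position: [0.4642, -0.2604, 0.0984]
orientation: [0.993, 0.121, -0.001, -0.002]
force: [-0.0, 0.5, -0.4]
opening: 0.044
finger_force: 0.0
```

Emit:
move_arm([
  {"grip": 0,"travel": [0,0,-0.025],"twist": [0,0,0]},
  {"grip": 0,"travel": [0,0,-0.05],"twist": [0,0,0]},
  {"grip": 0,"travel": [0,0,-0.065],"twist": [0,0,0]},
  {"grip": -1,"travel": [0,0,-0.07],"twist": [0,0,0]},
  {"grip": -1,"travel": [0,0,-0.07],"twist": [0,0,0]},
])

```text
time: 12.6
position: [0.4653, -0.2614, 0.1706]
orientation: [0.993, 0.122, 0.001, 0.001]
force: [-0.2, 0.1, 0.2]
opening: 0.0325
finger_force: 0.0
```

Run:
```python
from h import *
q=np.array([.6575,-.0112]);a=.2434;ex=np.array([np.cos(a),np.sin(a)])
g=q+ex*(-.1-.019);print(g)
c=snap("side");s=c["frame"][:,:,::-1]
cv2.imwrite("pics/q2.png",cv2.resize(s[180:400,250:420],None,fx=2.7,fy=2.7,interpolation=cv2.INTER_CUBIC))
for X in(.036,.042):
  for y in(-.064,.064):
    P=q+ex*(-.1-X)+np.array([-ex[1],ex[0]])*y;print(X,y,((proj(c,[*P,.065])-[250,180]+.5)*2.7-.5).round(1))
import subprocess
print(subprocess.run(["python3","plan.py",*map(str,g.round(4)),".14"],capture_output=True,text=True).stdout)
```

```text
[ 0.54200762 -0.03987945]
0.036 -0.064 [235.2 238.7]
0.036 0.064 [ 75.4 175.3]
0.042 -0.064 [230.5 244. ]
0.042 0.064 [ 70.2 179.9]
t 12.65 p [ 0.4649 -0.2611  0.1693] F [-0.2 -0.4  0.3] op 0.0289 n 2 tilt [ 2.e-04 -2.e-04 -1.e+00]
travel [ 0.0641 -0.098   0.0146] twist [ 0.0001 -0.0001  0.0001]
travel [ 0.0641 -0.098   0.0146] twist [ 0.0001 -0.0001  0.0001]
```

View pics/q2.png

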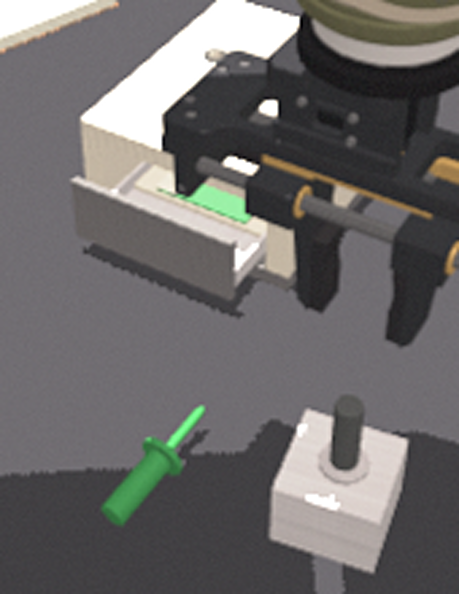

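The pin is seated in its stand. The panel is about 42 mm out, matching the projection. I'll move over the well with closed fingers.

Emit:
move_arm([
  {"grip": -1,"travel": [0.012,-0.018,0],"twist": [0,0,0]},
  {"grip": -1,"travel": [0.028,-0.044,0],"twist": [0,0,0]},
  {"grip": -1,"travel": [0.047,-0.072,0],"twist": [0,0,0]},
  {"grip": -1,"travel": [0.066,-0.1,0],"twist": [0,0,0]},
  {"grip": -1,"travel": [0.084,-0.128,0.01],"twist": [0,0,0]},
])

```text
time: 13.07
position: [0.5162, -0.1153, 0.1592]
orientation: [0.993, 0.121, 0.0, 0.0]
force: [-0.3, -1.0, 0.4]
opening: 0.0001
finger_force: 0.0
```

Emit:
move_arm([
  {"grip": -1,"travel": [0.016,-0.024,0.01],"twist": [0,0,0]},
  {"grip": -1,"travel": [0.03,-0.046,0.02],"twist": [0,0,0]},
  {"grip": -1,"travel": [0.04,-0.062,0.025],"twist": [0,0,0]},
  {"grip": -1,"travel": [0.044,-0.068,0.03],"twist": [0,0,0]},
  {"grip": -1,"travel": [0.044,-0.068,0.03],"twist": [0,0,0]},
])

```text
time: 13.48
position: [0.5413, -0.0388, 0.1273]
orientation: [0.992, 0.123, -0.002, -0.001]
force: [0.2, 0.1, -0.7]
opening: 0.0005
finger_force: 0.0
```

Emit:
move_arm([
  {"grip": -1,"travel": [0,0,0],"twist": [0,0,0]},
  {"grip": -1,"travel": [0,0,0],"twist": [0,0,0]},
  {"grip": -1,"travel": [0,0,0],"twist": [0,0,0]},
  {"grip": -1,"travel": [0,0,0],"twist": [0,0,0]},
])

```text
time: 13.82
position: [0.5419, -0.0409, 0.1295]
orientation: [0.993, 0.121, 0.0, 0.0]
force: [0.0, -0.5, 0.7]
opening: 0.0002
finger_force: 0.0
```

```bash
python3 plan.py .542 -.0399 .056
```

```text
t 13.82 p [ 0.5419 -0.0409  0.1295] F [ 0.  -0.5  0.7] op 0.0002 n 1 tilt [ 5.e-04 -2.e-04 -1.e+00]
travel [ 0.0003 -0.001   0.0735] twist [ 0.0002 -0.0003 -0.0007]
```

Emit:
move_arm([
  {"grip": -1,"travel": [0,0,0.01],"twist": [0,0,0]},
  {"grip": -1,"travel": [0,0,0.025],"twist": [0,0,0]},
  {"grip": -1,"travel": [0,0,0.04],"twist": [0,0,0]},
  {"grip": -1,"travel": [0,0,0.052],"twist": [0,0,0]},
  {"grip": -1,"travel": [0,0,0.056],"twist": [0,0,0]},
])

```text
time: 14.23
position: [0.5409, -0.0401, 0.071]
orientation: [0.993, 0.121, -0.001, -0.001]
force: [0.2, 1.5, 0.6]
opening: 0.0008
finger_force: 0.0
```

Emit:
move_arm([
  {"grip": -1,"travel": [0,0,0.006],"twist": [0,0,0]},
  {"grip": -1,"travel": [0,0,0.012],"twist": [0,0,0]},
  {"grip": -1,"travel": [0,0,0.017],"twist": [0,0,0]},
  {"grip": -1,"travel": [0,0,0.017],"twist": [0,0,0]},
  {"grip": -1,"travel": [0,0,0.017],"twist": [0,0,0]},
])

```text
time: 14.65
position: [0.542, -0.0401, 0.0563]
orientation: [0.993, 0.122, 0.0, 0.0]
force: [0.0, 0.6, 0.4]
opening: 0.0001
finger_force: 0.0
```

Emit:
move_arm([
  {"grip": -1,"travel": [-0.003,0,0],"twist": [0,0,0]},
  {"grip": -1,"travel": [-0.006,0,0],"twist": [0,0,0]},
  {"grip": -1,"travel": [-0.009,0,0],"twist": [0,0,0]},
  {"grip": -1,"travel": [-0.012,0,0],"twist": [0,0,0]},
  {"grip": -1,"travel": [-0.015,0,0],"twist": [0,0,0]},
])

```text
time: 15.07
position: [0.5272, -0.0437, 0.0565]
orientation: [0.993, 0.121, 0.0, 0.0]
force: [1.3, -0.1, 0.6]
opening: 0.0003
finger_force: 0.5
```

Emit:
move_arm([
  {"grip": -1,"travel": [-0.005,0,0],"twist": [0,0,0]},
  {"grip": -1,"travel": [-0.01,0,0],"twist": [0,0,0]},
  {"grip": -1,"travel": [-0.015,0,0],"twist": [0,0,0]},
  {"grip": -1,"travel": [-0.02,0,0],"twist": [0,0,0]},
  {"grip": -1,"travel": [-0.025,0,0],"twist": [0,0,0]},
])

```text
time: 15.48
position: [0.5026, -0.0499, 0.0563]
orientation: [0.993, 0.121, 0.0, 0.0]
force: [1.2, 0.7, 1.6]
opening: 0.0003
finger_force: 0.5
```

Run:
```python
from h import *
s=robot.state();a=.2434;ex=np.array([np.cos(a),np.sin(a)])
print(s["position"],s["force"],"out of front",(np.array([.6575,-.0112])-s["position"][:2])@ex-.1)
```

```text
[ 0.50263579 -0.04985485  0.0562894 ] [1.19934526 0.68809282 1.64374053] out of front 0.0596154239319196
```

Emit:
move_arm([
  {"grip": -1,"travel": [-0.004,0,0],"twist": [0,0,0]},
  {"grip": -1,"travel": [-0.008,0,0],"twist": [0,0,0]},
  {"grip": -1,"travel": [-0.011,0,0],"twist": [0,0,0]},
  {"grip": -1,"travel": [-0.012,0,0],"twist": [0,0,0]},
  {"grip": -1,"travel": [-0.013,0,0],"twist": [0,0,0]},
])

```text
time: 15.9
position: [0.4903, -0.0528, 0.0562]
orientation: [0.993, 0.121, -0.0, -0.0]
force: [0.7, 0.8, 0.1]
opening: 0.0007
finger_force: 0.4
```

Emit:
move_arm([
  {"grip": -1,"travel": [-0.0005,0,0],"twist": [0,0,0]},
  {"grip": -1,"travel": [-0.001,0,0],"twist": [0,0,0]},
  {"grip": -1,"travel": [-0.0015,0,0],"twist": [0,0,0]},
  {"grip": -1,"travel": [-0.002,0,0],"twist": [0,0,0]},
])

```text
time: 16.23
position: [0.4886, -0.0533, 0.0562]
orientation: [0.993, 0.122, -0.0, -0.0]
force: [1.1, 1.0, 0.0]
opening: 0.0005
finger_force: 0.4
```

Emit:
move_arm([
  {"grip": -1,"travel": [-0.0005,0,0],"twist": [0,0,0]},
  {"grip": -1,"travel": [-0.001,0,0],"twist": [0,0,0]},
  {"grip": -1,"travel": [-0.001,0,0],"twist": [0,0,0]},
])

```text
time: 16.48
position: [0.4877, -0.0535, 0.0562]
orientation: [0.993, 0.121, 0.0, -0.0]
force: [1.8, 1.6, -1.2]
opening: 0.0005
finger_force: 1.2
```

Emit:
move_arm([
  {"grip": -1,"travel": [-0.0007,0,0],"twist": [0,0,0]},
  {"grip": -1,"travel": [-0.0014,0,0],"twist": [0,0,0]},
  {"grip": -1,"travel": [-0.002,0,0],"twist": [0,0,0]},
])

```text
time: 16.73
position: [0.4875, -0.0536, 0.0564]
orientation: [0.993, 0.121, 0.003, 0.0]
force: [16.6, 7.9, -10.1]
opening: 0.0003
finger_force: 8.9
```

Emit:
move_arm([
  {"grip": -1,"travel": [-0.0007,0,0],"twist": [0,0,0]},
  {"grip": -1,"travel": [-0.001,0,0],"twist": [0,0,0]},
  {"grip": -1,"travel": [-0.001,0,0],"twist": [0,0,0]},
])

```text
time: 16.98
position: [0.4875, -0.0537, 0.0564]
orientation: [0.993, 0.121, 0.004, 0.0]
force: [20.1, 9.4, -12.3]
opening: 0.0003
finger_force: 10.6
```

At the stop. Now I'll back off and lift away.

Emit:
move_arm([
  {"grip": -1,"travel": [0.003,0,0],"twist": [0,0,0]},
  {"grip": -1,"travel": [0.008,0,0],"twist": [0,0,0]},
  {"grip": -1,"travel": [0.014,0,0],"twist": [0,0,0]},
  {"grip": -1,"travel": [0.014,0,0],"twist": [0,0,0]},
  {"grip": -1,"travel": [0.014,0,-0.005],"twist": [0,0,0]},
])

```text
time: 17.4
position: [0.4979, -0.0507, 0.0606]
orientation: [0.993, 0.122, -0.001, -0.0]
force: [1.0, -0.5, 0.1]
opening: 0.0004
finger_force: 0.0
```

Emit:
move_arm([
  {"grip": -1,"travel": [0,0,-0.015],"twist": [0,0,0]},
  {"grip": -1,"travel": [0,0,-0.04],"twist": [0,0,0]},
  {"grip": -1,"travel": [0,0,-0.075],"twist": [0,0,0]},
  {"grip": -1,"travel": [0,0,-0.11],"twist": [0,0,0]},
  {"grip": -1,"travel": [0,0,-0.15],"twist": [0,0,0]},
])

```text
time: 17.82
position: [0.4973, -0.0507, 0.2125]
orientation: [0.993, 0.121, -0.001, -0.0]
force: [0.3, -0.5, 0.5]
opening: 0.0006
finger_force: 0.0
```

Emit:
move_arm([
  {"grip": -1,"travel": [0,0,-0.03],"twist": [0,0,0]},
  {"grip": -1,"travel": [0,0,-0.05],"twist": [0,0,0]},
  {"grip": -1,"travel": [0,0,-0.05],"twist": [0,0,0]},
  {"grip": -1,"travel": [0,0,-0.05],"twist": [0,0,0]},
  {"grip": -1,"travel": [0,0,-0.05],"twist": [0,0,0]},
])

```text
time: 18.23
position: [0.4976, -0.0508, 0.26]
orientation: [0.993, 0.121, -0.001, -0.0]
force: [1.3, -0.9, -0.2]
opening: 0.0004
finger_force: 0.0
```

Run:
```python
from h import *
c=snap("side");cv2.imwrite("pics/f.png",c["frame"][:,:,::-1])
q=np.array([.6575,-.0112]);a=.2434;ex=np.array([np.cos(a),np.sin(a)])
for y in(-.064,.064):print(proj(c,[*(q+ex*-.19+np.array([-ex[1],ex[0]])*y),.065]))
```

```text
[320.44523933 286.46260651]
[259.73741209 260.68077304]
```

View pics/f.png

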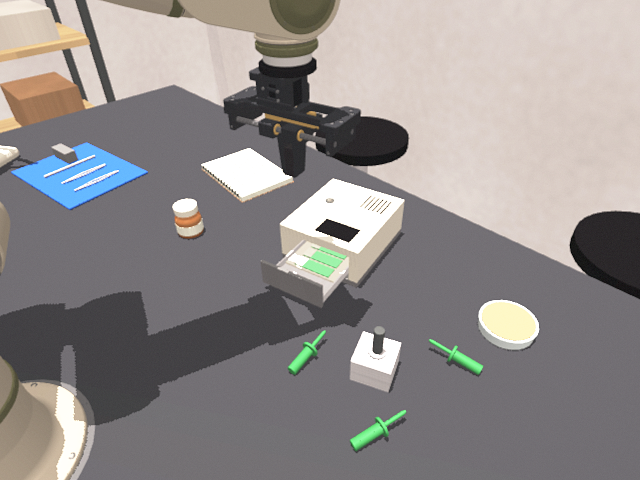

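The tray is out, with the panel edge at about (262,263)–(322,288). The pin is in its stand at (378,340), and the jar and dish haven't moved.

```bash
python3 -c "from bench import robot;print(robot.finish_job())"
```

```text
the job is handed in; nothing more can be done
None
```

The job is handed in: the release pin tripped the latch and is back in its stand, the tray is drawn out to its stop, and the jar and dish were not moved; the green look-alike pins toppled early on, with no contact felt by the arm.

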